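Roll the sample tube into the V-cradle

TASK

Push the loose orange-capped tube with your fingers so that it rolls along the bench, up the ramp of the blue V-cradle and drops into the groove, then slide it along the groove until its white end is fully home against the yellow stop. Never pick it up: it may only be pushed and rolled. Leave the other things on the bench as they are.

Things in the scene. Friction and masses are not known exactly. Their poses are not given: they have to be found in the camera images.
- tube: the task's tube: a rigid cylinder 30 mm in diameter, 130 mm long, about 0.11 kg, slick plastic, lying on its side on the open bench. White with a green strip; an orange cap of the same diameter covers the 34 mm at its -x end. Origin at its centre, on the axis; +x runs along the axis to the white end, y and z turn as it rolls. It lies within 0.2 rad of the groove's direction, white end on the stop's side. It rolls back if let go on the ramp
- cradle: the blue V-cradle, screwed to the bench. Origin on the bench surface under the middle of the groove; x along the groove to the stop, y to the ramp, z up. Its groove, ramp and fence run from x = -65 to 65 mm; at x = -65 it is open. A seated tube has its axis at y = 0, z = 18.5 mm; fully home its centre is at x = 0. The tube starts 18 to 35 mm short of that in x and 130 to 230 mm out in y
- crest (a point): middle of the cradle's crest, at y = 13, z = 10 mm in the cradle's frame. From here the ramp falls straight towards +y to the bench (y = 73, z = 0 mm, a 9.5-degree slope); towards -y the 90-degree V goes down to a flat 2 mm above the bench and up to y = -20, z = 17 mm, where an upright fence (face at y = -20 mm, 45 mm high, 5 mm thick) closes the far side
- stop (a point): centre of the face of the yellow stop, a plate 8 mm thick and 45 mm high across the groove's +x end: face at x = 65 mm, from y = -25 to 16 mm in the cradle's frame; this point at y = 0, z = 18.5 mm. The tube's flat white end rests against it when home; its capped end is then flush with the open end of the groove
- spare_tube: bystander: a blue-capped white tube standing upright in a grey 60 x 60 x 20 mm foot, 130 mm tall. Origin under its centre
- note_pad: bystander: yellow note pad, 70 x 70 x 14 mm, flat on the bench. Origin under its centre
- tape_roll: bystander: green roll of tape lying flat, 68 mm across, 19 mm high. Origin under its centre
- media_bottle: bystander: clear bottle with blue cap, 70 mm across, 140 mm tall. Origin under its centre
- beaker: bystander: clear empty beaker, 68 mm across, 90 mm tall. Origin under its centre
- amber_jar: bystander: amber jar with black lid, 52 mm across, 70 mm tall. Origin under its centre

How it is judged:
On the way:
1. the tube has rolled: it has turned at least three eighths of a turn about its axis (angle between tube's own z axis and vertical above 2.2 rad), for 0.05 s.
At the end, for the whole second after the job is handed in: the tube lies at rest in the V-groove (axis within 4 mm and 0.05 rad of seated), its white end within 4 mm of the stop (x of tube in the frame of cradle between -0.004 and 0.004 m and y of tube in the frame of cradle between -0.004 and 0.004 m and z of tube in the frame of cradle between 0.0145 and 0.0225 m and angle between the x axis of tube and the x axis of cradle, either way round below 0.05 rad and linear speed of tube below 0.01 m/s); the robot touches nothing.
It fails at once if the tube is lifted (its centre more than 34 mm above the bench; rolling over the crest takes it to 25 mm) (height (world z) of tube above 0.034 m).
It fails at once if one of the other things on the bench is moved more than 20 mm (distance of any of spare_tube, note_pad, tape_roll, media_bottle, beaker, amber_jar from where it was at the start of the episode above 0.02 m).
It fails at once if one of the other things on the bench is tipped over (angle between any of spare_tube, note_pad, tape_roll, media_bottle, beaker, amber_jar's own z axis and vertical above 0.5 rad).
It also fails if it takes over 51 s, if anything falls off the work surface, if the arm or the gripper's body presses on something with over 40 N, if the wrist force passes 120 N, or if a joint passes its speed limit or range.

ROBOT

A 7-joint arm with a two-finger parallel gripper is mounted at the origin on the work surface. World frame = base frame: x ahead of the robot, y to its left, z up, the work surface at z = 0. Lengths are in m, angles in rad, forces in N, time in s.
With the tool pointing down it reaches from about 0.425 to 0.875 m from the base axis. Payload 8.4 kg.
Tool frame: the origin (TCP) lies at the very end of the fingers, on their centre line; the grasp point (between the pads) lies 19 mm behind it (env.pinch_z is the distance from the TCP to the grasp point, in m); z points along the fingers, x is the direction in which the jaws open and shut, and the axes are right-handed (so a half turn about z gives the same grasp; the last joint's range is limited). The gripper opens to 85 mm and grips with 20 to 120 N. Pads are 22 mm wide; open, the fingers measure 114 mm over their backs; the gripper's body (76 mm by 85 mm) begins 54 mm behind the grasp point. The pads swing forward as they close: fully open they stand 13 mm farther back than shut.
Start: joints at [-0.099, 0.333, 0.04, 1.465, -0.013, 1.343, -0.059], TCP at [0.65, -0, 0.231] pointing down, gripper open.
Joint ranges: [-2.58, 2.58], [-0.38, 2.09], [-1.3, 1.39], [0.25, 2.4], [-1.5, 4.64], [0.08, 2.09], [-2.65, 2.65]. Speed limits (rad/s): [2.22, 2.22, 2.79, 2.79, 3.14, 3.14, 3.14].

INTERFACE

Orientations are given as a rotation vector (axis times angle).
In Python, from rig import env gives the robot as it stands.
- The arm moves only by the tool servo_tool, never from a script. Its argument "series" is a list that holds one entry, the list of rows, each a list of 4 numbers: the shift along the tool's x, y, z in m, then the turn about the tool's z in degrees. In form: [[[x, y, z, twist], ...]]. A call has 1 to 12 rows; each row shifts and turns the commanded pose from where the row before left it, along the tool's axes as they then stand; what a row does not reach is not made up. A row lasts 1/8 s, in which the tool goes at most 62.5 mm and 10.7 degrees, less where a joint would pass 70% of its speed; a pose out of reach is approached as far as the arm can. A call is refused whole if a number of a shift passes 0.0625 or a number of a turn 10.7, either way. A call with a gripper value outside its range is refused whole. "fingers" is the gripper command: -1 is fully open, 1 is shut, values between are in proportion, set as the call begins (left out, the last holds). The fingers move at their own pace and stop on an object; "squeeze" is the grip in N (left out, the last holds). Time passes only in rows, so rows that do not move let the fingers close. It gives the time, the measured TCP pose, the force and the opening at its end, in the units of the state.
- env.get_state(): the state, without advancing time (a new reading comes with each control period).
- env.capture(name): name is "scene" or "side" or "wrist"; returns the picture (480x640x3 uint8, red, green, blue); there is no depth.
- env.camera_params(name): a dict with "fx", "fy", "cx", "cy" (pixels), "pose" (4x4, takes a point from camera to world coordinates). Camera axes: x right, y down, z forward; pixel columns grow to the right and rows downward; lengths in m; the calibration is good to about 2 mm. The wrist camera is an equidistant fisheye: a pixel r from the principal point sees the ray r / f radians off the axis. A picture is of the moment at which its call begins: read the wrist's pose just before it. camera_params takes no time and is no camera call; for the wrist camera it gives the pose at the moment of the call.
- env.sign_off(): hands the job in, once; it reports no verdict.
The state is a dict: "time": time; "joints": joint angles; "joint_velocities": joint speeds; "tau": joint torques, N m; "eef_pos": TCP position; "tcp_rot": TCP orientation; "ft_force": force on the tool from outside, world axes, zero at the start; "ft_torque": the same for the moment, N m; "gripper_width": opening from 0.0 (shut) to 1.0 (fully open).
Only numpy, scipy, OpenCV 4.12 (cv2) and the standard library are available. Lean on these libraries where they do the work, as an engineer would, in place of code of your own. Each camera call takes 0.05 s, during which the arm holds its last target.

## Working session

There is one attempt and no reset: what is moved stays moved. The work goes in short steps, Python scripts to look and compute and a tool call to move; the robot and the scene stay as the last step left them, time stands still between calls to the robot, and variables do not carry over. Pictures are saved under pics/ and viewed, and the job is handed in when it is done.

Besides the shell and the picture viewer there is one more tool, called after "Request:" in YAML: its name, and indented under it one key for each argument. servo_tool: Moves the arm, as the interface text tells. Its arguments: {"type":"object","properties":{"series":{"type":"array"},"fingers":{"type":"number"},"squeeze":{"type":"number"}},"required":["series"]}

```bash
mkdir -p pics; ls; python3 - <<'E'
from rig import env
import cv2,numpy as np
for n in ["scene","side","wrist"]:
    p=env.camera_params(n); print(n,p['fx'],p['cx'],p['cy'],np.round(p['pose'],4).tolist())
    cv2.imwrite(f"pics/{n}0.png",env.capture(n)[:,:,::-1])
s=env.get_state();print(s)
E
```

```text
pics
scene 521.5915528295134 321.4050124822892 246.78166266709712 [[0.412, 0.7358, -0.5375, 1.1979], [0.9112, -0.3343, 0.2407, -0.3073], [-0.0026, -0.589, -0.8081, 1.0283], [0.0, 0.0, 0.0, 1.0]]
side 569.4405546884611 319.05413209083923 244.59633080020487 [[0.9943, -0.0864, 0.0626, 0.495], [-0.1066, -0.7876, 0.6068, -0.7589], [-0.0031, -0.6101, -0.7924, 1.036], [0.0, 0.0, 0.0, 1.0]]
wrist 371.64829954431775 319.7804851772622 240.0308177051917 [[1.0, 0.0007, -0.0015, 0.65], [0.0001, -0.9458, -0.3249, 0.0823], [-0.0017, 0.3249, -0.9458, 0.3721], [0.0, 0.0, 0.0, 1.0]]
{'time': 0.15, 'joints': array([-0.09916316,  0.33375531,  0.03985742,  1.46609067, -0.01341758,
        1.34331263, -0.05848537]), 'joint_velocities': array([-0.00196533, -0.00277989,  0.00056364, -0.00201117, -0.00035864,
       -0.00010805,  0.00214319]), 'tau': array([ 1.83829346e-03, -6.59043789e+01,  1.36682332e+00, -4.05872834e+01,
        1.70135766e-02,  9.73434420e-03, -6.22943548e-05]), 'eef_pos': array([ 6.49627275e-01, -2.98648188e-05,  2.30609986e-01]), 'tcp_rot': array([ 3.14152998e+00, -4.01610495e-05, -2.04023588e-03]), 'ft_force': array([-0.27526912,  0.065201  ,  0.17462193]), 'ft_torque': array([ 0.00345218, -0.0671425 , -0.01858398]), 'gripper_width': 1.0009867218168145}
```

View pics/scene0.png

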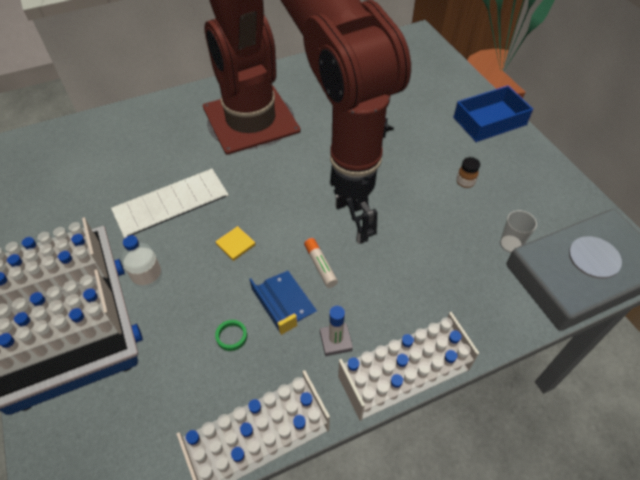

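View pics/side0.png

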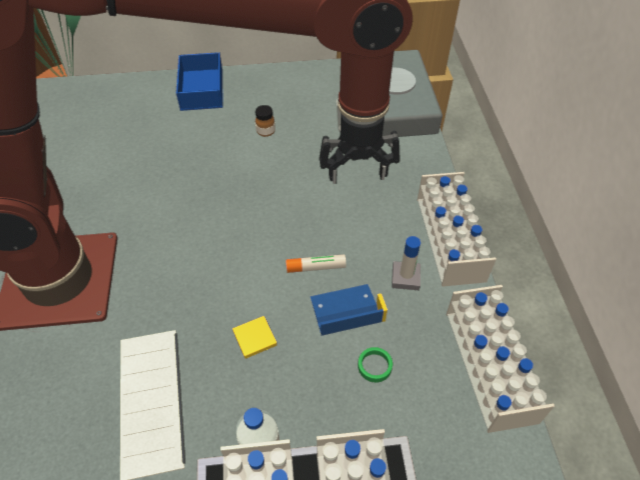

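View pics/wrist0.png

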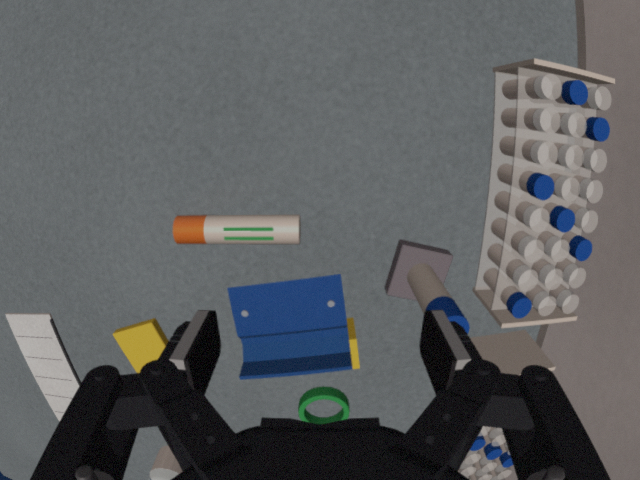

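The tube is at wrist px (174–299, 230), with the cap on the left. The cradle is at (230–360, 275–378), with the stop on the right. The spare tube foot is at about (420, 270) and the pad at about (145, 345).

```bash
cat > h.py <<'E'
import numpy as np,cv2
from rig import env
def ray(p,u,v,fish):
    x=(u-p['cx'])/p['fx'];y=(v-p['cy'])/p['fy']
    if fish:
        t=np.hypot(x,y); d=np.array([x/t*np.sin(t),y/t*np.sin(t),np.cos(t)]) if t>1e-9 else np.array([0,0,1.])
    else: d=np.array([x,y,1.])
    return p['pose'][:3,3],p['pose'][:3,:3]@d
def pt(p,u,v,z,fish=True):
    o,d=ray(p,u,v,fish); return o+d*(z-o[2])/d[2]
def proj(p,P,fish=True):
    c=np.linalg.inv(p['pose'])@np.append(P,1);c=c[:3]
    if fish:
        r=np.hypot(c[0],c[1]);t=np.arctan2(r,c[2]);return p['cx']+p['fx']*t*c[0]/r,p['cy']+p['fy']*t*c[1]/r
    return p['cx']+p['fx']*c[0]/c[2],p['cy']+p['fy']*c[1]/c[2]
E
python3 - <<'E'
import cv2
a=cv2.imread('pics/wrist0.png')
cv2.imwrite('pics/w0c.png',cv2.resize(a[200:400,160:360],None,fx=3,fy=3,interpolation=cv2.INTER_CUBIC))
a=cv2.imread('pics/side0.png')
cv2.imwrite('pics/s0c.png',cv2.resize(a[230:350,270:430],None,fx=5,fy=5,interpolation=cv2.INTER_CUBIC))
E
```

```text
(no output)
```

View pics/w0c.png

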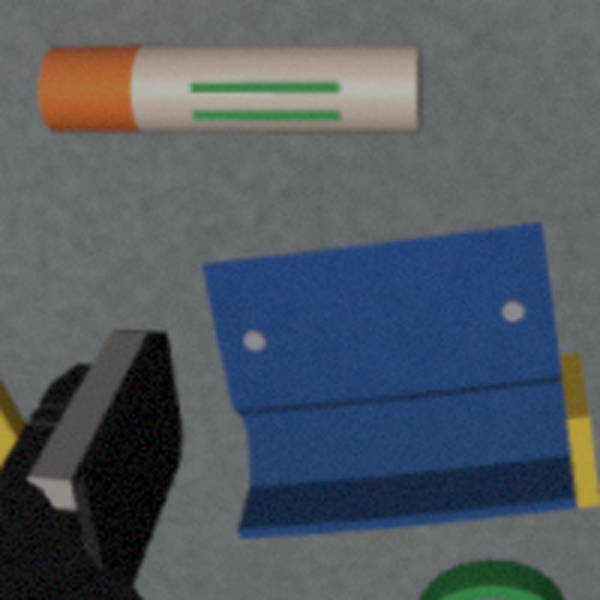

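View pics/s0c.png

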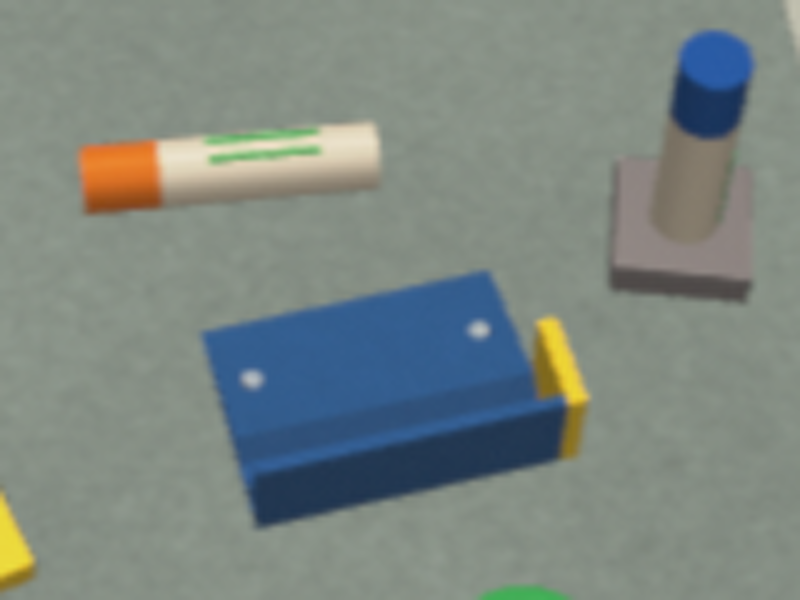

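```bash
python3 - <<'E'
from h import *
p=env.camera_params('wrist')
q=lambda u,v,z: pt(p,160+u/3-.33,200+v/3-.33,z)
A,B,C,D=q(204,264,0),q(542,223,0),q(240,411,.01),q(560,378,.01)
print(A,B,C,D)
for a,b in((A,B),(C,D)): 
    d=b-a; print(np.linalg.norm(d),np.degrees(np.arctan2(d[1],d[0])))
d=(B-A)+(D-C); th=np.arctan2(d[1],d[0]); ex=np.array([np.cos(th),np.sin(th)]);ey=np.array([-ex[1],ex[0]])
o1=(A+B)[:2]/2-ey*.073; o2=(C+D)[:2]/2-ey*.013; o=(o1+o2)/2
print('th',np.degrees(th),o1,o2,o)
# tube: silhouette mid, axis z=15
L=q(40,90,.015);R=q(418,88,.015);t=(L+R)/2;d=R-L
print(L,R,np.linalg.norm(d),np.degrees(np.arctan2(d[1],d[0])),t)
r=t[:2]-o;print('tube in cradle',r@ex,r@ey)
ps=env.camera_params('side');s=lambda u,v,z: pt(ps,270+u/5-.4,230+v/5-.4,z,False)
A,B,C,D=s(203,333,0),s(490,271,0),s(240,435,.01),s(533,375,.01)
d=(B-A)+(D-C); th2=np.arctan2(d[1],d[0]);print('side',np.degrees(th2),(A+B)[:2]/2-ey*.073,(C+D)[:2]/2-ey*.013)
L=s(83,180,.015);R=s(379,156,.015);print(L,R,(L+R)/2)
F=[s(612,283,0),s(747,300,0)];print('foot',F, 'pad')
w=lambda u,v,z:pt(p,u,v,z)
print('foot w',[w(*c)for c in((403,240,.02),(452,257,.02),(437,300,.02),(386,287,.02))]);print('pad',[w(*c)for c in((114,332,.014),(155,320,.014))])
E
```

```text
[ 0.54457126 -0.10296198  0.        ] [ 0.67206504 -0.08491712  0.        ] [ 0.55486463 -0.16288242  0.01      ] [ 0.67988467 -0.14556265  0.01      ]
0.1287644323349196 8.055862181150138
0.12621405240478337 7.887322163256292
th 7.972435069574372 [ 0.61844301 -0.166234  ] [ 0.61917771 -0.16709689] [ 0.61881036 -0.16666545]
[ 0.49351707 -0.02881423  0.015     ] [ 0.62858727 -0.02862441  0.015     ] 0.13507033488104292 0.08052202319033887 [ 0.56105217 -0.02871932  0.015     ]
tube in cradle -0.03806727675507204 0.14462373362282607
side 7.574183676404647 [ 0.61689534 -0.16561861] [ 0.61752906 -0.16516703]
[ 0.49754202 -0.02708833  0.015     ] [ 0.62879205 -0.02834032  0.015     ] [ 0.56316704 -0.02771432  0.015     ]
foot [array([ 0.72220998, -0.09618908,  0.        ]), array([ 0.77861765, -0.11119529,  0.        ])] pad
foot w [array([ 0.73430619, -0.0385522 ,  0.02      ]), array([ 0.7902348 , -0.05764314,  0.02      ]), array([ 0.77963194, -0.10892877,  0.02      ]), array([ 0.7200565, -0.0914835,  0.02     ])]
pad [array([ 0.38355159, -0.16656535,  0.014     ]), array([ 0.45035657, -0.14303411,  0.014     ])]
```

Request:
servo_tool:
  series:
    - [[-0.047, -0.011, 0.04, 0], [-0.047, -0.011, 0.04, 0], [0, 0, 0.04, -7.8], [0, 0, 0.04, 0], [0, 0, 0.03, 0], [0, 0, 0.01, 0], [0, 0, 0, 0]]

```text
time: 1.02
eef_pos: [0.5561, 0.0219, 0.0315]
tcp_rot: [-3.134, -0.214, 0.001]
ft_force: [-1.0, 0.5, -0.2]
gripper_width: 0.996
```

```bash
python3 - <<'E'
from h import *
for n in ['side','wrist']: cv2.imwrite(f'pics/{n}1.png',env.capture(n)[:,:,::-1])
s=env.get_state();print(s['time'],s['eef_pos'],s['tcp_rot'],s['ft_force'])
a=cv2.imread('pics/side1.png');cv2.imwrite('pics/s1c.png',cv2.resize(a[200:350,250:450],None,fx=4,fy=4,interpolation=cv2.INTER_CUBIC))
E
```

```text
1.125 [0.55714749 0.02202189 0.03278694] [-3.13422254e+00 -2.13595949e-01 -2.69189536e-03] [0.08251485 0.75246971 0.53209236]
```

View pics/s1c.png

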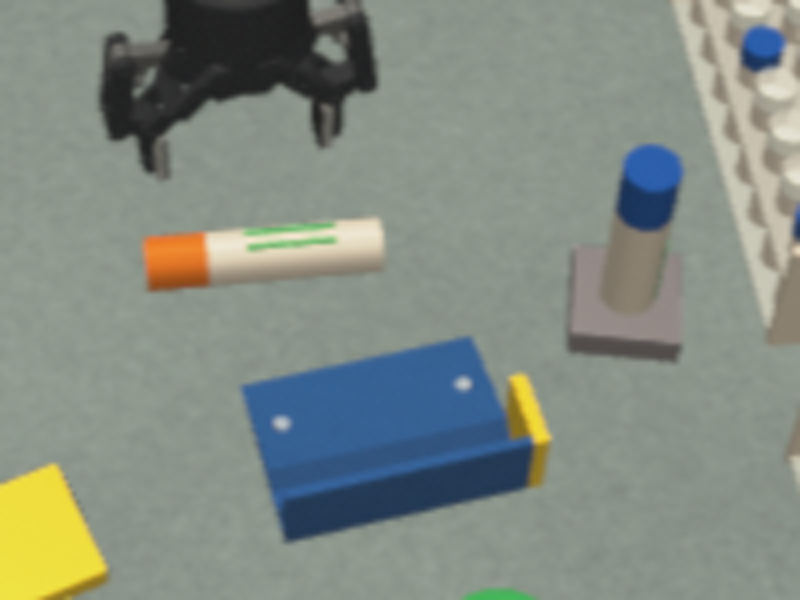

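View pics/wrist1.png

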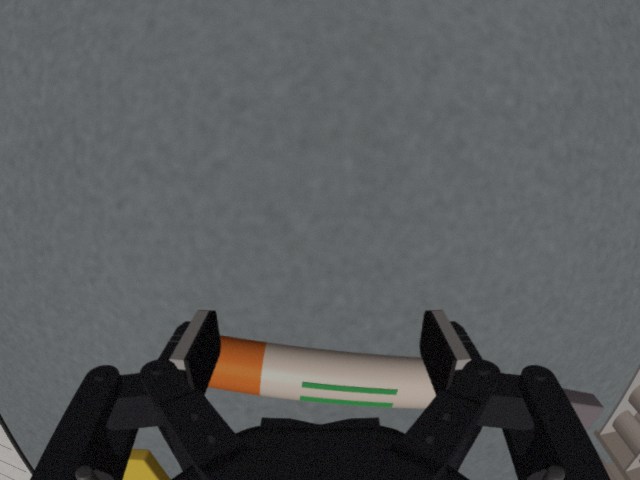

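```bash
python3 - <<'E'
from h import *
ps=env.camera_params('side');s=lambda u,v,z: pt(ps,250+u/4-.4,200+v/4-.4,z,False)
for z in (.033,.04,.046,.05): print(z,s(163,179,z),s(153,174,z),s(325,146,z))
E
```

```text
0.033 [0.51082916 0.01689744 0.033     ] [0.50555876 0.02101245 0.033     ] [0.60315417 0.03033178 0.033     ]
0.04 [0.51071872 0.01148297 0.04      ] [0.50548509 0.01556926 0.04      ] [0.60239938 0.02482354 0.04      ]
0.046 [0.51062405 0.00684199 0.046     ] [0.50542196 0.01090367 0.046     ] [0.60175242 0.0201022  0.046     ]
0.05 [0.51056094 0.00374801 0.05      ] [0.50537986 0.00779327 0.05      ] [0.60132111 0.01695464 0.05      ]
```

Request:
servo_tool:
  series:
    - [[0, 0, 0.02, 0], [0, 0, 0.015, 0], [0, 0.008, 0, 0], [0, 0.006, 0, 0], [0, 0.006, 0, 0], [0, 0.006, 0, 0], [0, 0.006, 0, 0], [0, 0.006, 0, 0], [0, 0.006, 0, 0], [0, 0.006, 0, 0], [0, 0.005, 0, 0], [0, 0.003, 0, 0]]

```text
time: 2.62
eef_pos: [0.5641, -0.0359, -0.0035]
tcp_rot: [3.134, 0.213, -0.0]
ft_force: [1.0, 1.0, -0.4]
gripper_width: 0.997
```

```bash
cat > look.py <<'E'
import sys
from h import *
n=sys.argv[1]
for c in sys.argv[2:]:
    a=np.ascontiguousarray(env.capture(c)[:,:,::-1])
    if c=='side':a=cv2.resize(a[200:350,250:450],None,fx=4,fy=4,interpolation=cv2.INTER_CUBIC)
    if c=='scene':a=cv2.resize(a[210:360,220:380],None,fx=4,fy=4,interpolation=cv2.INTER_CUBIC)
    cv2.imwrite(f'pics/{c}{n}.png',a)
s=env.get_state();print(s['time'],s['eef_pos'],s['tcp_rot'],s['ft_force'])
o=np.array([.618,-.166]);t=np.radians(7.8);r=s['eef_pos'][:2]-o;ex=np.array([np.cos(t),np.sin(t)])
print('tcp in cradle',r@ex,r@np.array([-ex[1],ex[0]]))
E
python3 look.py 2 side wrist
```

```text
2.725 [ 0.56412517 -0.03595047 -0.00346625] [ 3.13425205e+00  2.12880820e-01 -1.34711491e-04] [ 0.68432911 -0.18537257 -0.95808224]
tcp in cradle -0.035726622013541334 0.1361579410656968
```

View pics/side2.png

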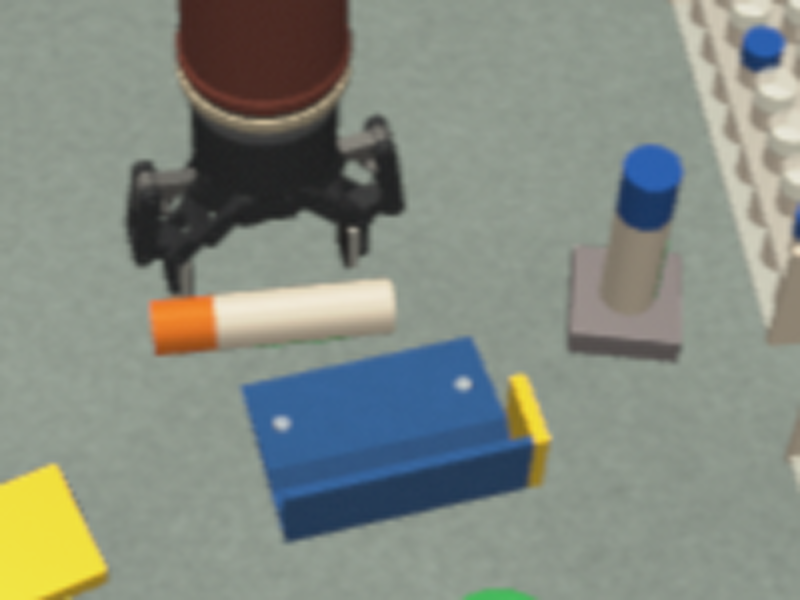

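View pics/wrist2.png

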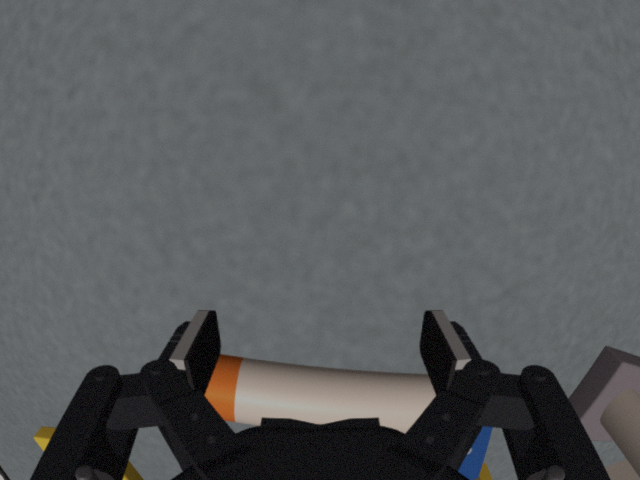

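Side view: the tube rolled ahead, its ends are at crop px (152,328) and (393,303), and the yaw is not aligned yet.

```bash
cat >> h.py <<'E'
def tube(L,R,z=.015):
    ps=env.camera_params('side');s=lambda u,v: pt(ps,250+u/4-.4,200+v/4-.4,z,False)
    L,R=s(*L),s(*R);d=R-L;m=(L+R)[:2]/2;t=np.radians(7.8);ex=np.array([np.cos(t),np.sin(t)]);r=m-[.618,-.166]
    print('len',np.linalg.norm(d),'yaw rel',np.degrees(np.arctan2(d[1],d[0]))-7.8,'x,y cradle',r@ex,r@[-ex[1],ex[0]])
E
python3 -c "
from h import *
tube((152,328),(394,305))"
```

```text
len 0.13167430549674705 yaw rel -7.499386177865583 x,y cradle -0.04102557759346405 0.10320716461428221
```

Request:
servo_tool:
  series:
    - [[0, 0.005, 0, 0], [0, 0.005, 0, 0], [0, 0.005, 0, 0], [0, 0.005, 0, 0], [0, 0.005, 0, 0], [0, 0.005, 0, 0], [0, 0.005, -0.001, 0], [0, 0.005, -0.001, 0], [0, 0.004, -0.001, 0], [0, 0.004, 0, 0], [0, 0.003, 0, 0], [0, 0.002, 0, 0]]

```text
time: 4.22
eef_pos: [0.5713, -0.0881, -0.0005]
tcp_rot: [-3.134, -0.214, 0.0]
ft_force: [-0.4, 1.1, 0.1]
gripper_width: 1.001
```

```bash
python3 look.py 3 side scene
```

```text
4.325 [ 5.71329633e-01 -8.83299907e-02 -4.61040571e-04] [ 3.13418481e+00  2.13315729e-01 -4.33293733e-05] [-0.38579975 -0.46723994 -1.06279394]
tcp in cradle -0.03569753539299702 0.08328528952499965
```

View pics/side3.png

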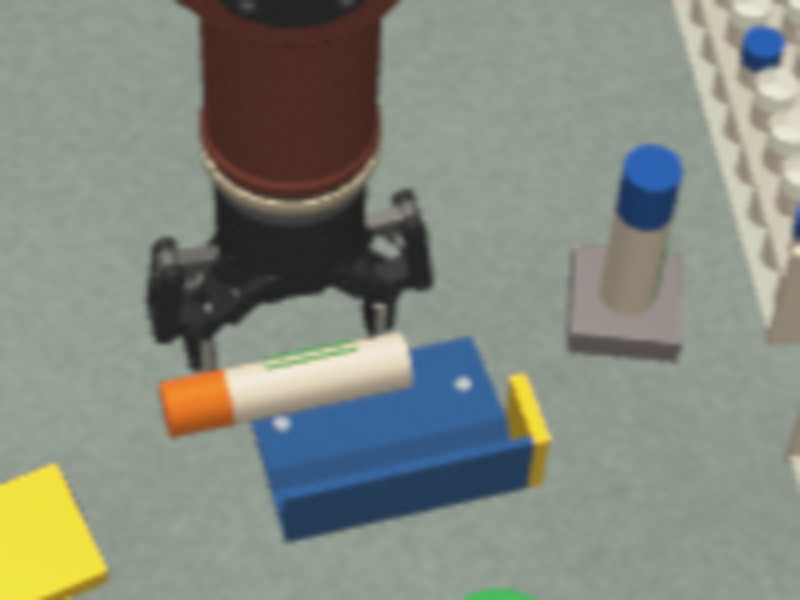

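View pics/scene3.png

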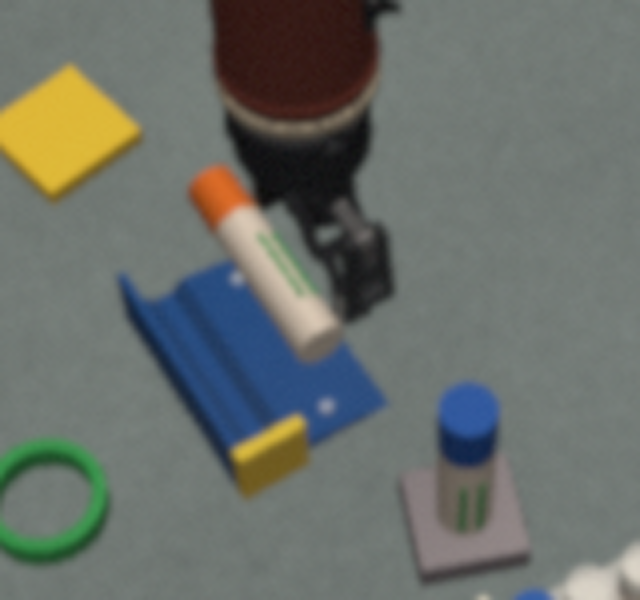

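Both views show the tube on the ramp, close to parallel with the groove and against both fingers. Side crop ends: (163,407) and (410,366).

```bash
python3 -c "
from h import *
tube((165,408),(410,366),.02)"
```

```text
len 0.1315268821493354 yaw rel -2.604712678478255 x,y cradle -0.04492925184560221 0.054620412375630714
```

Request:
servo_tool:
  series:
    - [[0, 0.005, 0, 0], [0, 0.005, -0.001, 0], [0, 0.005, -0.001, 0], [0, 0.005, -0.001, 0], [0, 0.005, -0.001, 0], [0, 0.005, 0, 0], [0, 0.005, 0, 0], [0, 0.005, 0, 0], [0, 0.004, 0, 0], [0, 0.004, 0, 0], [0, 0.003, 0, 0], [0, 0, 0, 0]]

```text
time: 5.82
eef_pos: [0.5782, -0.1389, 0.0035]
tcp_rot: [3.134, 0.213, -0.0]
ft_force: [0.2, 1.0, -0.3]
gripper_width: 1.001
```

```bash
python3 look.py 4 side scene
```

```text
5.925 [ 0.57820619 -0.13845915  0.00352536] [-3.13420230e+00 -2.13732288e-01  1.82289615e-04] [-0.04230614  0.06621719  1.13396234]
tcp in cradle -0.03568791249424017 0.0326866790083036
```

View pics/side4.png

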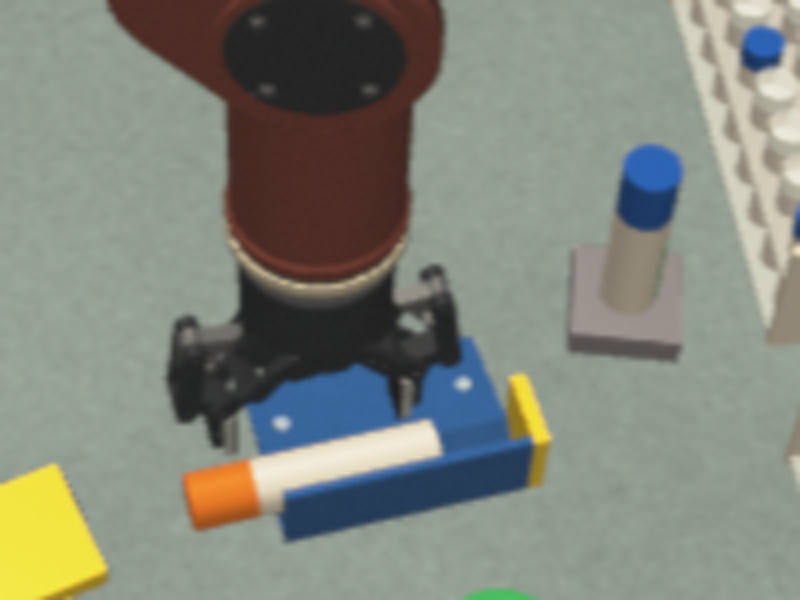

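View pics/scene4.png

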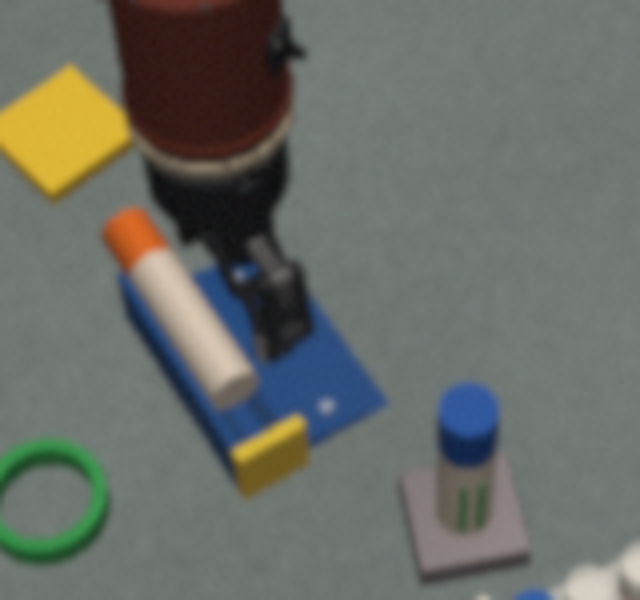

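The tube has dropped into the groove, with the cap overhanging the open end. The cap's left end is near side crop (187,500). Next I check the room around the pad.

```bash
python3 -c "
from h import *
tube((189,502),(437,442),.0185)
ps=env.camera_params('side')
print([pt(ps,250+u/4-.4,200+v/4-.4,.014,False)[:2] for u,v in((58,465),(106,569))])
t=np.radians(7.8);print(.618-.15*np.cos(t),-.166-.15*np.sin(t))"
```

```text
len 0.13233312415361792 yaw rel 1.4748349883894543 x,y cradle -0.044334943482519824 0.0025063334285321008
[array([ 0.4430017 , -0.14861014]), array([ 0.46401546, -0.2111887 ])]
0.46938782392928347 -0.18635733586514566
```

Request:
servo_tool:
  series:
    - [[0, -0.01, -0.02, 0], [0, 0, -0.055, 0], [-0.048, 0.01, 0, 0], [-0.048, 0.033, 0, 0], [0, 0, 0, 0], [0, 0, 0.01, 0], [0, 0, 0, 0]]
  fingers: 1

```text
time: 6.8
eef_pos: [0.488, -0.1828, 0.068]
tcp_rot: [-3.133, -0.217, 0.001]
ft_force: [-0.5, 0.3, -0.3]
gripper_width: -0.0
```

```bash
python3 look.py 5 side wrist scene
```

```text
6.95 [ 0.48809576 -0.18345713  0.06838311] [-3.13387625e+00 -2.15940030e-01  6.72996886e-04] [-1.72124042 -0.49748989  0.19784556]
tcp in cradle -0.13107155114964122 0.00033441874713333817
```

View pics/side5.png

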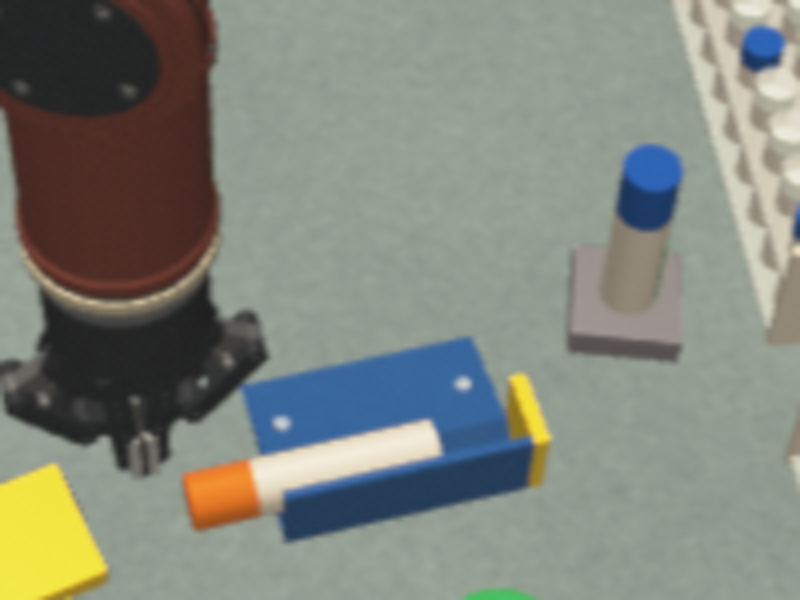

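View pics/wrist5.png

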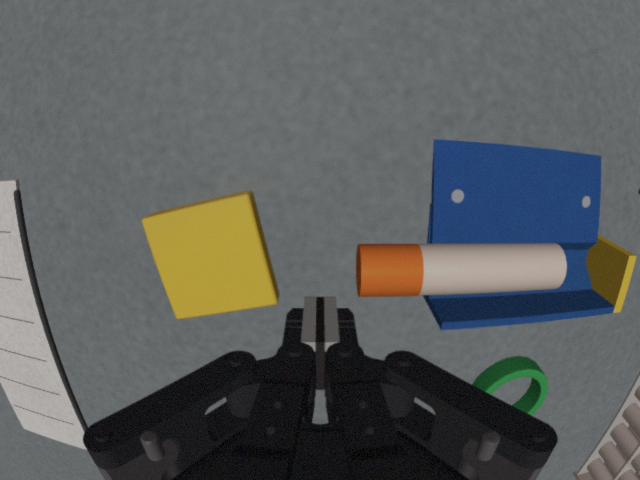

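View pics/scene5.png

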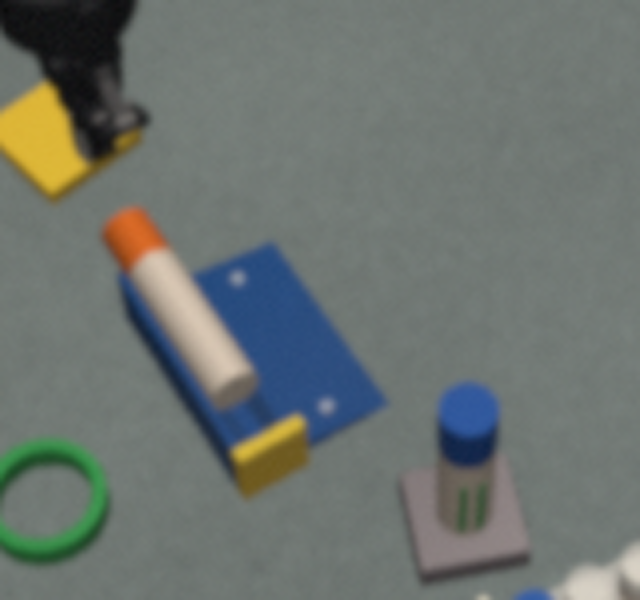

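Wrist view: the shut fingers are clear of the cap (left edge px 357) and the pad (right edge px 278). I descend beside the cap end, then push.

Request:
servo_tool:
  series:
    - [[0, 0, 0.027, 0], [0, 0, 0.027, 0], [0, 0, 0, 0], [0.005, 0, 0, 0], [0.005, 0, 0, 0], [0.005, 0, 0, 0], [0.005, 0, 0, 0], [0.005, 0, 0, 0], [0.005, 0, 0, 0], [0.005, 0, 0, 0], [0.004, 0, 0, 0], [0.003, 0, 0, 0]]

```text
time: 8.45
eef_pos: [0.5294, -0.1785, 0.0145]
tcp_rot: [-3.134, -0.214, 0.0]
ft_force: [-0.4, 1.0, 0.9]
gripper_width: 0.003
```

```bash
python3 look.py 6 side wrist
```

```text
8.55 [ 0.52965184 -0.17849237  0.0145683 ] [3.13425413e+00 2.13968208e-01 6.06554500e-04] [0.06961597 0.53982489 0.48608785]
tcp in cradle -0.08922616025019234 -0.0003865639053998776
```

View pics/side6.png

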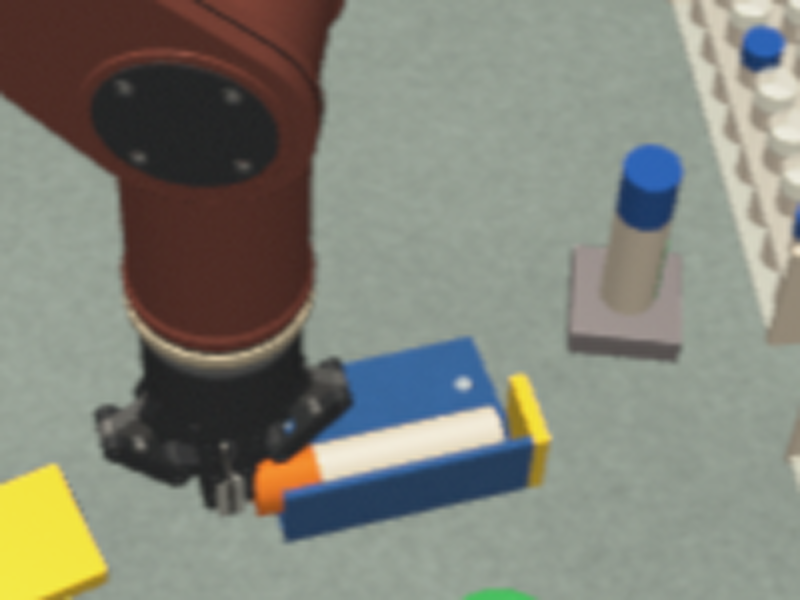

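View pics/wrist6.png

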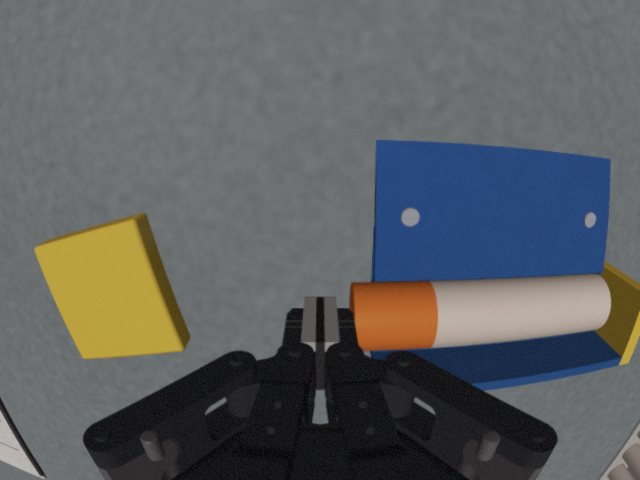

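```bash
python3 -c "
from h import *
tube((258,490),(500,425),.0185)
p=env.camera_params('wrist');t=np.radians(7.8);ex=np.array([np.cos(t),np.sin(t)])
for n,u,v,z in (('cap left',351,316,.0185),('cradle open edge',374,265,.006),('cradle edge toe',376,140,0)): print(n,(pt(p,u,v,z)[:2]-[.618,-.166])@ex)"
```

```text
len 0.13149015946914197 yaw rel 3.068246556637056 x,y cradle -0.009145576070341272 0.0025945960728012292
cap left -0.07582814567416298
cradle open edge -0.06530090079253698
cradle edge toe -0.06568809841690923
```

Request:
servo_tool:
  series:
    - [[0.003, 0, 0, 0], [0.003, 0, 0, 0], [0.002, 0, 0, 0], [0.001, 0, 0, 0], [0, 0, 0, 0]]

```text
time: 9.18
eef_pos: [0.5383, -0.1774, 0.0146]
tcp_rot: [3.134, 0.214, 0.0]
ft_force: [0.7, -0.5, -0.3]
gripper_width: 0.001
```

Request:
servo_tool:
  series:
    - [[0.001, 0, 0, 0], [0, 0, 0, 0]]

```text
time: 9.43
eef_pos: [0.5391, -0.1772, 0.0145]
tcp_rot: [3.134, 0.214, -0.0]
ft_force: [-1.0, 0.2, 0.3]
gripper_width: 0.004
```

```bash
python3 look.py 7 side wrist
```

```text
9.525 [ 0.53913246 -0.17725258  0.01456347] [3.13431862e+00 2.13568331e-01 7.04130856e-05] [-0.21964189  0.26055499  1.0355236 ]
tcp in cradle -0.07966499679527428 -0.0004449155390374151
```

View pics/side7.png

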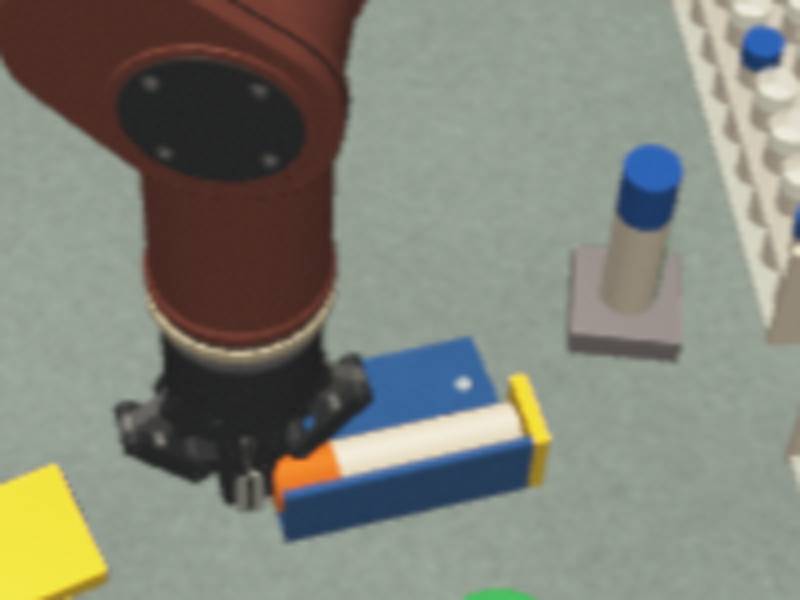

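View pics/wrist7.png

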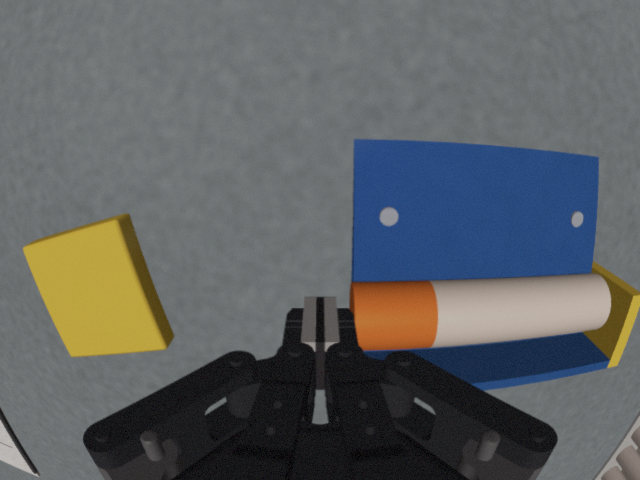

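The cap end is almost flush with the open end, but the force shows no contact with the stop yet. I push in 1 mm steps.

Request:
servo_tool:
  series:
    - [[0.001, 0, 0, 0], [0, 0, 0, 0]]

```text
time: 9.78
eef_pos: [0.54, -0.1771, 0.0145]
tcp_rot: [-3.134, -0.214, 0.0]
ft_force: [-1.8, -0.0, 0.7]
gripper_width: -0.001
```

Request:
servo_tool:
  series:
    - [[0.001, 0, 0, 0], [0, 0, 0, 0]]

```text
time: 10.02
eef_pos: [0.5401, -0.1771, 0.0143]
tcp_rot: [-3.134, -0.213, 0.003]
ft_force: [-6.0, -0.5, 4.0]
gripper_width: 0.001
```

Request:
servo_tool:
  series:
    - [[-0.003, 0, 0, 0], [-0.01, 0, 0, 0], [-0.02, 0, 0, 0], [0, 0, -0.05, 0], [-0.01, 0, -0.05, 0], [0, 0, -0.03, 0], [0, 0, 0, 0]]

```text
time: 10.9
eef_pos: [0.4997, -0.1834, 0.1473]
tcp_rot: [3.133, 0.213, 0.008]
ft_force: [0.0, -0.2, -1.3]
gripper_width: 0.005
```

```bash
python3 look.py 8 side wrist
```

```text
11.0 [ 0.49814572 -0.18276553  0.14433494] [-3.13430195e+00 -2.13639311e-01 -4.45355257e-04] [ 0.14180212 -0.120399   -0.64846152]
tcp in cradle -0.12102070877092395 -0.00034432488523319053
```

View pics/side8.png

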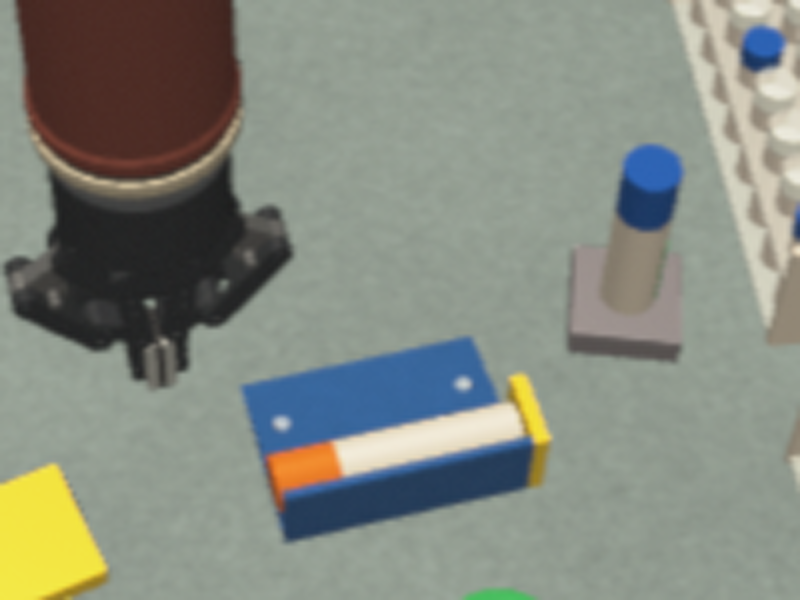

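View pics/wrist8.png

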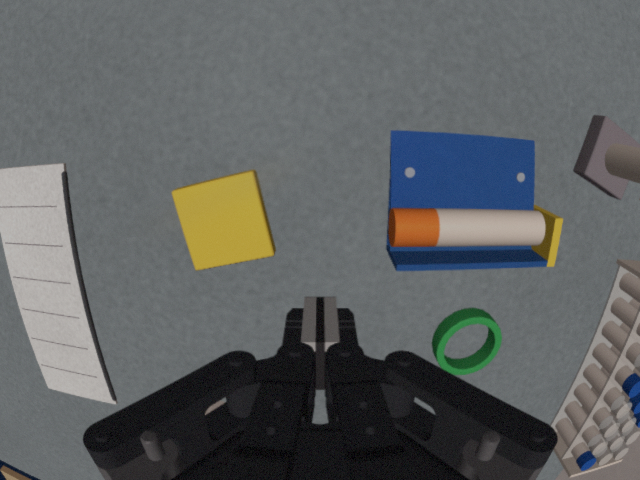

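```bash
python3 -c "
from h import *
a=cv2.imread('pics/wrist8.png');cv2.imwrite('pics/w8c.png',cv2.resize(a[120:280,370:580],None,fx=3.7,fy=3.7,interpolation=cv2.INTER_CUBIC))
p=env.camera_params('wrist');t=np.radians(7.8);ex=np.array([np.cos(t),np.sin(t)]);ey=np.array([-ex[1],ex[0]])
# predicted pixels: ends of a home tube top line, cradle corners
for n,x,y,z in (('cap top',-.065,0,.0335),('cap side',-.065,.015,.0185),('white top',.065,0,.0335),('seam',-.031,0,.0335),('toe',-.065,.073,0),('toe+',.065,.073,0),('stop top',.065,16e-3,.045),('stop top',.065,-25e-3,.045)):
    P=np.append([.618,-.166]+ex*x+ey*y,z);u,v=proj(p,P);print(n,round((u-370)*3.7),round((v-120)*3.7))"
```

```text
cap top 100 421
cap side 90 328
white top 655 424
seam 264 422
toe 84 38
toe+ 618 80
stop top 695 369
stop top 660 549
```

View pics/w8c.png

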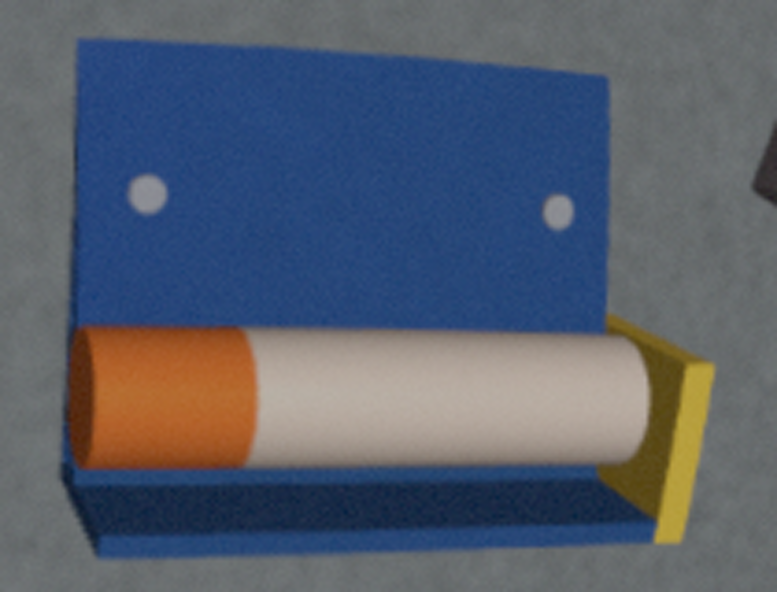

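Allowing for the 6–10 px calibration offset seen on the cradle corners, the cap end (94 vs 100), seam (258 vs 264) and white end (649 vs 655) all match a tube that is home. The fingers are clear, so I hand in.

```bash
python3 -c "
from rig import env
print(env.get_state()['time']);print(env.sign_off())"
```

```text
11.0
the job is handed in; nothing more can be done
None
```

The tube is in the groove with its white end against the yellow stop, and I handed the job in at 11.0 s of the 51 s allowed; sign-off reports no verdict. I rolled it along the bench and up the ramp with the two open fingers and let it drop into the groove. Then I slid it home by pushing the cap end with shut fingers; it was never gripped or lifted.

**Home against the stop:** the fingers stopped advancing and the push force rose to about 6 N. In the last wrist image the cap end, seam and white end match a home tube to about 1 mm, after allowing for a 6–10 px offset seen on the cradle corners.

**Rolling:** the green strip moved out of view and came back during the push. I did not measure the roll angle directly.

**Disagreements:** by hand-picked points, the side camera put the tube in the groove about 2.5 mm off in y. Its yaw read 1.5 degrees off, then 3 degrees during the slide; 0.05 rad is 2.9 degrees. I put this down to pixel picking, since later images show the tube lying straight between the groove walls. I did not take new side-camera numbers after the final push.

**Other things on the bench:** the pad, spare tube and tape roll look untouched in the last images. I did not recheck the bottle, beaker and jar, but the arm never went near them. The fingers were raised clear of everything at hand-in.

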